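# Uncover the linkage housing and hold the offset lever level over its pivot pin

## Robot

A 6-joint arm with a two-finger parallel gripper is mounted at the origin on a cart in front of the work surface, level with it; the furniture and walls round the work are solid. World frame = base frame: x ahead of the robot, y to its left, z up, the work surface at z = 0. Lengths are in m, angles in rad, forces in N, time in s.
With the tool pointing down it reaches from about 0.3 to 0.95 m from the base axis. Payload 3.1 kg.
Tool frame: the origin (TCP) lies at the very end of the fingers, on their centre line; the grasp point (between the pads) lies 19 mm behind it; z points along the fingers, y is the line along which they close (so a half turn about z gives the same grasp; the last joint's range is limited). The gripper opens to 85 mm and grips with 20 to 120 N. Pads are 22 mm wide; open, the fingers measure 114 mm over their backs; the gripper's body (76 mm by 85 mm) begins 54 mm behind the grasp point. The pads swing forward as they close: fully open they stand 13 mm farther back than shut.
Start: joints at [1.139, 0.308, 1.634, -0, 1.2, -0.07], TCP at [0.221, 0.585, 0.231] pointing down, gripper open.
Joint ranges: [-3.06, 3.06], [-0.79, 1.96], [0.05, 2.63], [-1.19, 4.34], [0.05, 2.64], [-2.94, 2.94]. Speed limits (rad/s): [2.79, 2.79, 3.14, 3.14, 3.14, 3.14].

## Interface

Orientations are given as a 3x3 rotation matrix whose columns are the frame's x, y, z axes.
In Python, from bench import env, optics, workorder gives the robot as it stands.
- The arm moves only by the tool send_rows, never from a script. Its arguments are lists of equal length, an entry for each row: "translation": the shift along the tool's x, y, z in m, a list of three; "turn": the turn, a rotation vector about the tool's x, y, z in rad, a list of three; "hand": the closure, from -1 (fully open) to 1 (shut). In form: {"translation": [[x, y, z], ...], "turn": [[wx, wy, wz], ...], "hand": [hand, ...]}. A call has 1 to 12 rows; each row is the pose to reach, as a shift and turn from the pose commanded when the call began, along the tool's axes at that moment; what a row does not reach only later rows make up. A row lasts 1/8 s, in which the tool goes at most 62.5 mm and 10.7 degrees, less where a joint would pass 70% of its speed; a pose out of reach is approached as far as the arm can. A call with a gripper value outside its range is refused whole. The fingers move at their own pace and stop on an object; "grip_force" is the grip in N (left out, the last holds). Time passes only in rows, so rows that repeat a pose let the fingers close. It gives the time, the measured TCP pose, the force and the opening at its end, in the units of the state.
- env.get_state(): the state, without advancing time (a new reading comes with each control period).
- optics.capture(name): name is "scene" or "top" or "wrist"; returns (picture, depth): 384x512x3 uint8, blue, green, red; 384x512 float32, m along the optical axis (not along the pixel's ray), 0 where there is no reading.
- optics.get_calibration(name): a dict with "fov_y" (degrees; the focal length in pixels is half the picture's height over the tangent of half this angle, whatever the lens; pixels are square), "cx", "cy" (the principal point, pixels), "origin" and "orientation" of the camera in the world. Camera axes: x right, y down, z forward; pixel columns grow to the right and rows downward; lengths in m; the calibration is good to about 2 mm. A picture is of the moment at which its call begins: read the wrist's pose just before it. get_calibration takes no time and is no camera call; for the wrist camera it gives the pose at the moment of the call.
- workorder.finish_job(): hands the job in, once; it reports no verdict.
The state is a dict: "clock": time; "q": joint angles; "qvel": joint speeds; "joint_efforts": joint torques, N m; "eef_pos": TCP position; "ee_rot": TCP orientation; "ft_force": force on the tool from outside, world axes, zero at the start; "moment": the same for the moment, N m; "width": finger opening in m.
Only numpy, scipy, OpenCV 4.12 (cv2) and the standard library are available. Lean on these libraries where they do the work, as an engineer would, in place of code of your own. Each camera call takes 0.05 s, during which the arm holds its last target. There are 200 camera calls.

## Task

Lift the loose cover plate (the brass plug is its handle) off the dowel pins of the green linkage housing and lay it flat on the bench, plug up, without dropping it. Then pick up the steel offset lever by its balance point and hold it level, its boss right over the pivot pin inside the housing and a few centimetres above the pin, with the arm lined up over the slot in the housing wall, so that I can oil the pin before the lever goes on: finish still holding it there, clear of the housing and the cover. Leave the oil can, the jar, the tin and the tape roll where they stand.

Things in the scene. Friction and masses are not known exactly. Their poses are not given: they have to be found in the camera images.
- housing: green cast open-topped box screwed to the bench (fixed), 116 x 88 x 50 mm high, walls 9 mm; side feet widen it to 118 mm along y, up to 34 mm high. Origin: centre of its underside; z up; +x points out through the slot in one short wall. Two dowel pins, 8 mm thick, stand 10 mm above the flange (z = 50 mm) at x, y = (48, 34) and (-48, -34) mm.
- pivot_tip (a point): tip of the upright steel pivot pin (14 mm thick) inside the housing, under the cover: 46 mm above the bench, 4 mm below the flange, at x = -10, y = -9 mm of the housing
- slot (a point): middle of the slot (26 mm wide, open at the top, down to 18 mm above the bench) at flange height: x = 53.5, y = 0, z = 50 mm of the housing. The fitted lever's arm passes out here; the lever's x axis then points as the housing's x axis does.
- cover: bare aluminium plate, 116 x 87 x 5 mm, about 0.32 kg (0.25 to 0.4), two 10 mm holes over the dowel pins: straight up 10 mm frees it. Origin: centre of its underside; z up; starts seated on the flange, axes parallel to the housing's. It balances under the brass plug in the middle of its top.
- plug_top (a point): top of the cover's brass breather plug, 32 mm above the plate's underside. Grip the plug: hexagon 22.5 mm over the flats that face +y and -y, 26 mm over corners, from 7 to 21 mm above the underside; above it a round cap 18 mm thick, from 21 to 32 mm.
- lever: steel offset lever, 0.45 to 0.8 kg, 197 mm long, lying flat on boss and eye. Origin: underside height, straight below its balance point (centre of mass), in the straight part of the arm; z up, +x from boss to eye. Arm 14 mm wide, 12 to 28 mm above the underside, straight along y = 0 from x = -26 to +35 mm, then cranked to y = +21 mm. Grip across it at x = 0, fingers closing along y.
- lever_bore (a point): centre of the bore at the underside of the boss, the lever's heavy end (upright cylinder 44 mm across, 36 mm high, bore 16 mm): x = -48, y = -9, z = 0 mm of the lever
- lever_eye (a point): centre of the eye, the lever's light end (26 mm across, 28 mm high), at its underside: x = 114, y = 21, z = 0 mm of the lever
- oil_can: brown oil can with a long spout, 72 mm across, 150 mm high, standing; origin: centre of its underside. Bystander.
- screw_jar: clear glass jar with a yellow lid, 64 mm across, 112 mm high, standing; origin: centre of its underside. Bystander.
- tobacco_tin: round white, red and blue tin, 75 mm across, 58 mm high, standing; origin: centre of its underside. Bystander.
- masking_tape: roll of cream tape, 96 mm across, 25 mm high, lying flat; origin: centre of its underside. Bystander.
There are look-alikes about, which are no part of the job. Of the things that look like the lever, the larger one is meant.

How it is judged:
On the way, in this order (a step that is already met when the one before it is completed fails the run):
1. the cover plate is lifted clear of the dowel pins in the gripper (height (world z) of cover above 0.065 m and contact force between the fingers and cover above 0.5 N), for 0.1 s.
2. the cover plate lies flat on the bench, plug up, let go and at rest (height (world z) of cover below 0.006 m and angle between cover's own z axis and vertical below 0.07 rad and contact force between the fingers and cover below 0.05 N and linear speed of cover below 0.02 m/s), for 0.2 s.
3. the lever is lifted off the bench in the gripper, roughly level (height (world z) of lever above 0.03 m and angle between lever's own z axis and vertical below 0.2 rad and contact force between the fingers and lever above 1 N), for 0.2 s.
At the end, for the whole second after the job is handed in: Lever held still within 25 mm of its balance point, level to 0.10 rad, bore over the pin within 10 mm, boss 12 to 80 mm above the pin tip, arm out over the slot within 0.14 rad; lever and robot touch neither housing nor cover; cover flat on the bench, plug up, let go (all of step 2 and horizontal distance between lever_bore and pivot_tip below 0.01 m and z of lever_bore in the frame of pivot_tip between 0.012 and 0.08 m and angle between lever's own z axis and vertical below 0.1 rad and angle between the x axis of lever and the x axis of housing, either way round below 0.14 rad and x of lever_eye in the frame of housing above 0.06 m and horizontal distance between the grasp point and lever below 0.025 m and contact force between the fingers and lever above 1 N and contact force between each of lever, the arm, the fingers and housing below 0.05 N and contact force between each of lever, the arm and cover below 0.05 N and linear speed of lever below 0.02 m/s); the arm keeps its last pose, push and grip.
It fails at once if the oil can is shifted by more than 25 mm (distance of oil_can from where it was at the start of the episode above 0.025 m).
It fails at once if the jar is shifted by more than 25 mm (distance of screw_jar from where it was at the start of the episode above 0.025 m).
It fails at once if the tin is shifted by more than 25 mm (distance of tobacco_tin from where it was at the start of the episode above 0.025 m).
It fails at once if the tape roll is shifted by more than 25 mm (distance of masking_tape from where it was at the start of the episode above 0.025 m).
It fails at once if the cover plate is dropped (linear speed of cover above 0.6 m/s and contact force between the fingers and cover below 0.05 N).
It also fails if it takes over 51 s, if anything falls off the work surface, if the arm or the gripper's body presses on something with over 40 N, if the wrist force passes 120 N, or if a joint passes its speed limit or range.

## Working session

There is one attempt and no reset: what is moved stays moved. The work goes in short steps, Python scripts to look and compute and a tool call to move; the robot and the scene stay as the last step left them, time stands still between calls to the robot, and variables do not carry over. Pictures are saved under pics/ and viewed, on a budget of 10 in all, crops included, one or two more only if the job needs it, and the job is handed in when it is done.

Besides the shell and the picture viewer there is one more tool, called after "Request:" as name(argument=value, ...), one argument or row to a line, values as JSON. send_rows: Moves the arm, as the interface text tells. Its arguments: {"type":"object","properties":{"translation":{"type":"array","items":{"type":"array","items":{"type":"number"}}},"turn":{"type":"array","items":{"type":"array","items":{"type":"number"}}},"hand":{"type":"array","items":{"type":"number"}},"grip_force":{"type":"number"}},"required":["translation","turn","hand"]}

```bash
mkdir -p pics
cat > h.py <<'E'
import numpy as np, cv2
from bench import env, optics, workorder
def cal(n):
    c=optics.get_calibration(n); f=192/np.tan(np.radians(c["fov_y"])/2)
    return f,c["cx"],c["cy"],np.array(c["origin"]),np.array(c["orientation"])
def cloud(c,d):
    f,cx,cy,o,R=c
    v,u=np.mgrid[0:d.shape[0],0:d.shape[1]]
    P=np.stack([(u-cx)/f*d,(v-cy)/f*d,d],-1)@R.T+o
    P[d==0]=np.nan
    return P
def ray(c,u,v,z):
    f,cx,cy,o,R=c
    r=R@np.array([(u-cx)/f,(v-cy)/f,1]); return o+r*(z-o[2])/r[2]
def shot(n,fn):
    c=cal(n); p,d=optics.capture(n); cv2.imwrite(f"pics/{fn}.png",p); np.savez(f"pics/{fn}.npz",p=p,d=d,f=c[0],cx=c[1],cy=c[2],o=c[3],R=c[4])
    return c,p,d
def load(fn):
    z=np.load(f"pics/{fn}.npz"); return (float(z['f']),float(z['cx']),float(z['cy']),z['o'],z['R']),z['p'],z['d']
E
python3 - <<'E'
from h import *
for n in("top","scene"):
    c,p,d=shot(n,n+"0"); print(n,c)
a=cv2.imread("pics/top0.png");cv2.imwrite("pics/topb.png",cv2.resize(a,(800,600)))
s=env.get_state();print(s)
E
```

```text
top (np.float64(389.07525234119265), 254.77480754977066, 188.23311763824162, array([0.43648054, 0.00804482, 1.036011  ]), array([[-0.00915715, -0.99056097,  0.1367666 ],
       [-0.99994656,  0.0084146 , -0.00600649],
       [ 0.00479896, -0.13681429, -0.99058509]]))
scene (np.float64(447.4924105865638), 251.50428625244547, 199.24175060747748, array([ 0.0382104 , -0.87745203,  0.65937383]), array([[ 0.85315602, -0.25164603,  0.45694537],
       [-0.52138534, -0.43955203,  0.73140368],
       [ 0.01679643, -0.86224607, -0.50621101]]))
{'clock': 0.1, 'q': array([ 1.13929756e+00,  3.08956537e-01,  1.63505032e+00,  3.12416690e-06,
        1.19971362e+00, -6.97168724e-02]), 'qvel': array([ 2.29351633e-04, -1.01034588e-04, -5.76945079e-03, -9.20234798e-06,
       -2.41765005e-03,  1.17489897e-03]), 'joint_efforts': array([-4.57317374e-04, -4.16414058e+01, -2.77644360e+01, -7.31436944e-05,
        4.15074857e-03, -2.41403644e-07]), 'eef_pos': array([0.22093457, 0.58384875, 0.23014214]), 'ee_rot': array([[-9.35267155e-01,  3.53941454e-01, -8.92568903e-04],
       [ 3.53942547e-01,  9.35265172e-01, -1.93156715e-03],
       [ 1.51126925e-04, -2.12244942e-03, -9.99997736e-01]]), 'ft_force': array([ 0.65351925, -0.06747479,  0.34892577]), 'moment': array([ 0.02347975,  0.03812407, -0.09163074]), 'width': 0.08530173803047102}
```

View pics/topb.png

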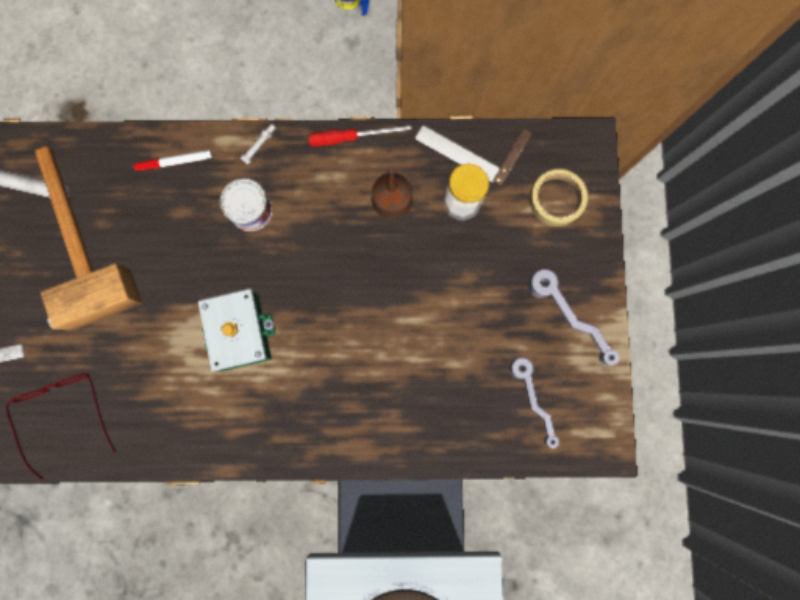

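View pics/scene0.png

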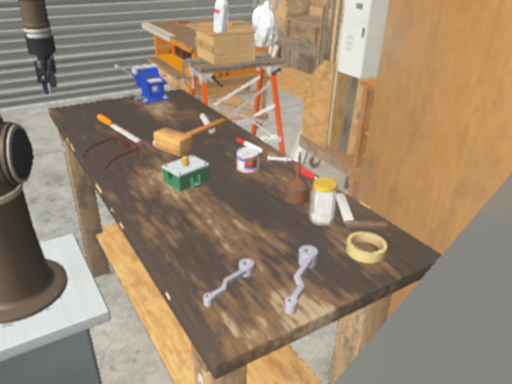

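The top view shows the housing with its cover and brass plug at about (230,330) of the 800-px picture. The larger lever has its boss at (545,283) and its eye at (611,357). The tin, oil can, jar and tape stand along y behind them. Next I'll measure these.

```bash
cat > m.py <<'E'
from h import *
c,p,d=load("top0"); P=cloud(c,d)
z=P[...,2]; hsv=cv2.cvtColor(p,cv2.COLOR_BGR2HSV)
def comps(m,mn=30):
    n,l,st,ce=cv2.connectedComponentsWithStats(m.astype(np.uint8))
    return [(l==i) for i in range(1,n) if st[i,4]>mn]
reg=(np.abs(P[...,1])<1.0)&(P[...,0]>0.2)&(P[...,0]<0.95)
print("bench z",np.nanmedian(z[reg&(np.abs(z)<.02)]))
for m in comps(reg&(z>0.008)&(z<0.3)):
    q=P[m]; (cx,cy),(w,h),a=cv2.minAreaRect(q[:,:2].astype(np.float32)); 
    print("n",m.sum(),"c",np.round([cx,cy],3),"wh",np.round([w,h],3),"ang",round(a,1),"zmax",np.round(np.percentile(q[:,2],[50,95]),3))
# cover plate
m=reg&(z>0.045)&(z<0.064)&(P[...,0]<.6)&(P[...,1]>.2)&(P[...,1]<.6)
for k in comps(m,200):
    q=P[k]; r=cv2.minAreaRect(q[:,:2].astype(np.float32)); print("plate",r,cv2.boxPoints(r).round(4).tolist(),np.median(q[:,2]))
m=reg&(z>0.068)&(z<0.09)&(P[...,0]<.6)&(P[...,1]>.2)&(P[...,1]<.6)
print("plug",P[m].mean(0),m.sum(), np.argwhere(m).mean(0))
A=cv2.resize(p[170:250,110:190],(400,400),interpolation=cv2.INTER_CUBIC)
B=cv2.resize(p[165:245,325:405],(400,400),interpolation=cv2.INTER_CUBIC)
s=cv2.imread("pics/scene0.png")
C=cv2.resize(s[145:195,155:215],(480,400)[::1],interpolation=cv2.INTER_CUBIC)[:, :400]
cv2.imwrite("pics/crop1.png",np.hstack([A,cv2.resize(C,(400,400))]))
E
python3 m.py
```

```text
bench z -0.0010645713640986543
n 122 c [0.849 0.247] wh [0.016 0.082] ang 52.6 zmax [0.012 0.016]
n 337 c [0.86  0.068] wh [0.026 0.18 ] ang 3.0 zmax [0.018 0.024]
n 1284 c [ 0.79  -0.128] wh [0.2   0.166] ang 86.6 zmax [0.059 0.113]
n 2978 c [0.684 0.57 ] wh [0.315 0.156] ang 22.1 zmax [0.039 0.06 ]
n 242 c [0.82  0.398] wh [0.017 0.134] ang 11.2 zmax [0.013 0.017]
n 621 c [0.746 0.011] wh [0.068 0.068] ang 86.5 zmax [0.053 0.106]
n 486 c [ 0.745 -0.276] wh [0.091 0.096] ang 44.6 zmax [0.023 0.027]
n 789 c [0.73  0.259] wh [0.074 0.075] ang 61.4 zmax [0.053 0.057]
n 662 c [ 0.536 -0.294] wh [0.196 0.043] ang 44.0 zmax [0.028 0.037]
n 1852 c [0.517 0.273] wh [0.116 0.118] ang 12.9 zmax [0.053 0.059]
n 398 c [ 0.396 -0.225] wh [0.155 0.035] ang 25.0 zmax [0.022 0.029]
n 209 c [0.37  0.556] wh [0.128 0.144] ang 22.1 zmax [0.031 0.04 ]
n 46 c [0.361 0.483] wh [0.077 0.005] ang 14.7 zmax [0.027 0.034]
plate ((0.5739633440971375, 0.5115346312522888), (0.06597016751766205, 0.13094958662986755), 20.118921279907227) [[0.5205000042915344, 0.5616999864578247], [0.565500020980835, 0.43869999051094055], [0.6274999976158142, 0.46140000224113464], [0.5824000239372253, 0.5843999981880188]] 0.05809622400084369
plate ((0.5167332887649536, 0.27343761920928955), (0.11613129079341888, 0.08901716768741608), 12.75622272491455) [[0.450300008058548, 0.30399999022483826], [0.4699000120162964, 0.21719999611377716], [0.5831999778747559, 0.24279999732971191], [0.5634999871253967, 0.3296999931335449]] 0.053727694262076076
plug [0.51654546 0.27169793 0.07606156] 66 [210.21212121 145.78787879]
```

View pics/crop1.png

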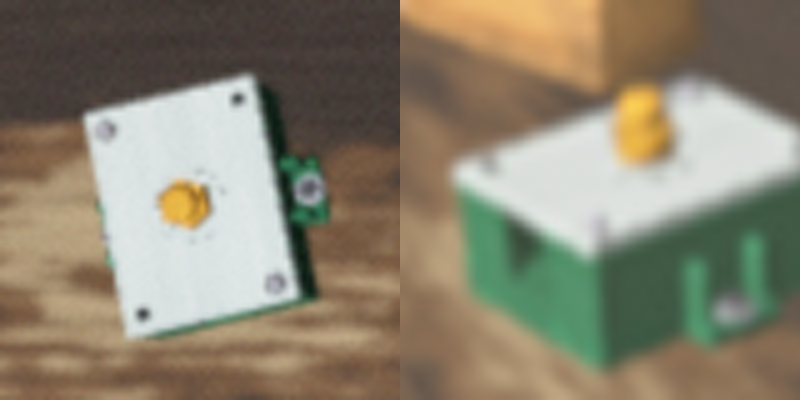

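The right-hand crop shows the slot in the short wall facing the robot, so the housing yaw is about 192.8° and its centre about (0.517, 0.273). I'll now move above the plug and turn so that the fingers close along the cover's y axis.

Request:
send_rows(
  translation=[
    [-0.03,-0.015,0],
    [-0.075,-0.035,0],
    [-0.12,-0.058,0.005],
    [-0.165,-0.08,0.01],
    [-0.21,-0.1,0.015],
    [-0.255,-0.122,0.02],
    [-0.3,-0.145,0.025],
    [-0.34,-0.165,0.03],
    [-0.365,-0.177,0.03],
    [-0.38,-0.184,0.03],
    [-0.387,-0.1865,0.03],
    [-0.387,-0.1865,0.03],
  ],
  turn=[
    [0,0,0.17],
    [0,0,0.35],
    [0,0,0.53],
    [0,0,0.71],
    [0,0,0.89],
    [0,0,1.07],
    [0,0,1.25],
    [0,0,1.43],
    [0,0,1.61],
    [0,0,1.79],
    [0,0,1.97],
    [0,0,2.15],
  ],
  hand=[-1,-1,-1,-1,-1,-1,-1,-1,-1,-1,-1,-1],
)

```text
clock: 1.6
eef_pos: [0.5173, 0.2723, 0.2006]
ee_rot: [[0.812, 0.583, -0.001], [0.583, -0.812, -0.001], [-0.001, -0.0, -1.0]]
ft_force: [-0.3, 0.3, -0.0]
width: 0.0854
```

Request:
send_rows(
  translation=[
    [0,0,0],
    [0,0,0],
    [0,0,0],
    [0,0,0],
    [0,0,0],
  ],
  turn=[
    [0,0,0.18],
    [0,0,0.36],
    [0,0,0.405],
    [0,0,0.405],
    [0,0,0.405],
  ],
  hand=[-1,-1,-1,-1,-1],
)

```text
clock: 2.22
eef_pos: [0.517, 0.273, 0.2009]
ee_rot: [[0.975, 0.224, -0.001], [0.224, -0.975, -0.0], [-0.001, 0.0, -1.0]]
ft_force: [0.0, -0.5, 0.4]
width: 0.0853
```

```bash
cat > m2.py <<'E'
from h import *
s=env.get_state(); R=s['ee_rot']; print(s['eef_pos'],s['clock'],"q",s['q'].round(2),"yaw x,y",np.degrees(np.arctan2(R[1,:2],R[0,:2])))
c,p,d=shot("wrist","w1"); P=cloud(c,d); z=P[...,2]
hsv=cv2.cvtColor(p,cv2.COLOR_BGR2HSV)
print("z levels",np.nanpercentile(z,[5,25,50,75]), (d==0).mean())
m=((z>.045)&(z<.064)).astype(np.uint8)
q=P[m>0]; r=cv2.minAreaRect(q[:,:2].astype(np.float32)); print("plate",r,np.median(q[:,2]))
y=(hsv[...,1]>120)&(hsv[...,0]>12)&(hsv[...,0]<32)
k=y&(z>.075)&(z<.09); print("cap",np.nanmean(P[k],0),k.sum(),"range",np.ptp(P[k][:,:2],axis=0) if k.any() else 0)
yy,xx=np.nonzero(k); print(xx.mean() if k.any() else None, yy.mean() if k.any() else None)
cv2.imwrite("pics/w1v.png",p)
# lever, from the top view
c,p,d=load("top0"); P=cloud(c,d); z=P[...,2]
m=(z>.006)&(z<.05)&(P[...,0]>.43)&(P[...,0]<.64)&(P[...,1]>-.39)&(P[...,1]<-.2)
n,l,st,ce=cv2.connectedComponentsWithStats(m.astype(np.uint8)); i=1+np.argmax(st[1:,4]); k=l==i
q=P[k]; a=np.radians(44); 
b=q[q[:,2]>.031]; (bx,by),br=cv2.minEnclosingCircle(b[:,:2].astype(np.float32)); print("boss",bx,by,br,b.mean(0),len(b))
far=q[np.hypot(q[:,0]-bx,q[:,1]-by)>.150]; (ex,ey),er=cv2.minEnclosingCircle(far[:,:2].astype(np.float32)); print("eye",ex,ey,er,far.mean(0))
th=np.arctan2(ey-by,ex-bx)-np.arctan2(30,162); print("len",np.hypot(ex-bx,ey-by),"yaw",np.degrees(th))
Rl=np.array([[np.cos(th),-np.sin(th)],[np.sin(th),np.cos(th)]]); print("origin",np.array([bx,by])+Rl@[.048,.009],np.array([ex,ey])-Rl@[.114,.021])
loc=(q[:,:2]-(np.array([bx,by])+Rl@[.048,.009]))@Rl
for x in range(-20,100,10):
    t=loc[np.abs(loc[:,0]-x/1e3)<.005]; print(x,t[:,1].min().round(4),t[:,1].max().round(4))
E
python3 m2.py
```

```text
[0.51695704 0.27303295 0.20094703] 2.225 q [0.41 0.26 1.76 0.   1.12 1.76] yaw x,y [ 12.91898753 -77.08100815]
z levels [-0.0018596  -0.00091063 -0.00016002  0.05485916] 0.00408935546875
plate ((0.5357966423034668, 0.36934173107147217), (0.3166278600692749, 0.13964225351810455), 78.74298095703125) 0.05513798393476921
cap [0.51750887 0.27603708 0.08065516] 284 range [0.01683071 0.01729082]
255.45422535211267 180.84859154929578
boss 0.5513325929641724 -0.28281670808792114 0.07991812378168106 [ 0.59044296 -0.24265295  0.03493469] 193
eye 0.0 0.0 0.0 [nan nan nan]
len 0.6196393454569248 yaw 142.35209077582266
origin [ 0.50782993 -0.26062396] [ 0.10308978 -0.05300469]
-20 0.0684 0.1049
-10 0.084 0.1033m2.py:18: RuntimeWarning: Mean of empty slice.
  far=q[np.hypot(q[:,0]-bx,q[:,1]-by)>.150]; (ex,ey),er=cv2.minEnclosingCircle(far[:,:2].astype(np.float32)); print("eye",ex,ey,er,far.mean(0))
  ret = um.true_divide(
Traceback (most recent call last):
  File "m2.py", line 23, in <module>
    t=loc[np.abs(loc[:,0]-x/1e3)<.005]; print(x,t[:,1].min().round(4),t[:,1].max().round(4))
                                                ~~~~~~~~~~^^
ValueError: zero-size array to reduction operation minimum which has no identity
```

View pics/w1.png

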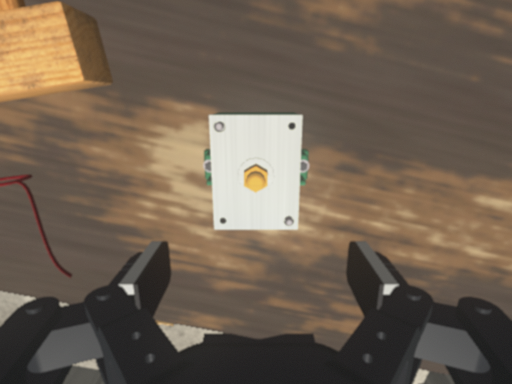

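The wrist view shows the plug at about (255,180), with the plate square to the fingers. The hammer leaked into the plate mask, so I'll restrict it and re-fit the lever with a tighter boss mask.

```bash
cat > m3.py <<'E'
from h import *
c,p,d=load("w1"); P=cloud(c,d); z=P[...,2]
m=(z>.05)&(z<.06)&(np.hypot(P[...,0]-.517,P[...,1]-.273)<.08)
r=cv2.minAreaRect(P[m][:,:2].astype(np.float32)); print("plate",r)
for u,v in((219,127),(289,220)): print("pin",ray(c,u,v,.06))
c,p,d=load("top0"); P=cloud(c,d); z=P[...,2]
m=(z>.006)&(z<.05)&(P[...,0]>.43)&(P[...,0]<.64)&(P[...,1]>-.39)&(P[...,1]<-.2)
n,l,st,ce=cv2.connectedComponentsWithStats(m.astype(np.uint8)); i=1+np.argmax(st[1:,4]); q=P[l==i]
r=cv2.minAreaRect(q[:,:2].astype(np.float32)); print(r)
bc=lambda b:tuple(map(np.array,[cv2.minEnclosingCircle(b[:,:2].astype(np.float32))]))[0] if 0 else cv2.minEnclosingCircle(b[:,:2].astype(np.float32))
b=q[(q[:,2]>.031)&(np.hypot(q[:,0]-.59,q[:,1]+.243)<.04)]; (bx,by),br=bc(b); print("boss",bx,by,br,b.mean(0))
far=q[np.hypot(q[:,0]-bx,q[:,1]-by)>.154]; (ex,ey),er=bc(far); print("eye",ex,ey,er)
th=np.arctan2(ey-by,ex-bx)-np.arctan2(30,162); print("len",np.hypot(ex-bx,ey-by),"yaw",np.degrees(th))
Rl=np.array([[np.cos(th),-np.sin(th)],[np.sin(th),np.cos(th)]]); o=np.array([bx,by])+Rl@[.048,.009]; print("origin",o,np.array([ex,ey])-Rl@[.114,.021])
loc=(q[:,:2]-o)@Rl
for x in range(-20,100,10):
    t=loc[np.abs(loc[:,0]-x/1e3)<.005]
    if len(t): print(x,t[:,1].min().round(4),t[:,1].max().round(4))
E
python3 m3.py
```

```text
plate ((0.5166405439376831, 0.27590951323509216), (0.11599090695381165, 0.08738083392381668), 12.942790985107422)
pin [0.55466288 0.31917505 0.06      ]
pin [0.47949071 0.23283262 0.06      ]
((0.5366666316986084, -0.2934071719646454), (0.197025865316391, 0.043065398931503296), 44.0355339050293)
boss 0.5907394886016846 -0.24306976795196533 0.02422674000263214 [ 0.59264669 -0.24074017  0.0350442 ]
eye 0.46780887246131897 -0.3475940227508545 0.012692037969827652
len 0.16136064026246616 yaw -150.11794981470368
origin [ 0.5536049  -0.27478762] [ 0.55619036 -0.27258927]
-20 -0.0075 0.006
-10 -0.0079 0.0066
0 -0.0074 0.0053
10 -0.0073 0.0067
20 -0.0075 0.0056
30 -0.0076 0.0063
40 -0.0061 0.0172
50 0.0027 0.0221
60 0.0123 0.0266
70 0.0136 0.0278
80 0.0138 0.0263
90 0.0132 0.0273
```

Request:
send_rows(
  translation=[
    [0.0005,-0.002,0.02],
    [0.0005,-0.002,0.05],
    [0.0005,-0.002,0.08],
    [0.0005,-0.002,0.105],
    [0.0005,-0.002,0.125],
    [0.0005,-0.002,0.138],
    [0.0005,-0.002,0.143],
    [0.0005,-0.002,0.143],
    [0.0005,-0.002,0.143],
  ],
  turn=[
    [0,0,0],
    [0,0,0],
    [0,0,0],
    [0,0,0],
    [0,0,0],
    [0,0,0],
    [0,0,0],
    [0,0,0],
    [0,0,0],
  ],
  hand=[-1,-1,-1,-1,-1,-1,-1,-1,-1],
)

```text
clock: 3.4
eef_pos: [0.5181, 0.2756, 0.0593]
ee_rot: [[0.975, 0.223, 0.002], [0.223, -0.975, 0.001], [0.002, -0.0, -1.0]]
ft_force: [0.2, 1.0, -0.1]
width: 0.0854
```

Request:
send_rows(
  translation=[
    [0,0,0],
    [0,0,0],
    [0,0,0],
    [0,0,0],
    [0,0,0],
    [0,0,0],
  ],
  turn=[
    [0,0,0],
    [0,0,0],
    [0,0,0],
    [0,0,0],
    [0,0,0],
    [0,0,0],
  ],
  hand=[0.2,0.4,0.6,1,1,1],
  grip_force=60,
)

```text
clock: 4.15
eef_pos: [0.5175, 0.2754, 0.0588]
ee_rot: [[0.975, 0.223, 0.0], [0.223, -0.975, 0.0], [0.0, -0.0, -1.0]]
ft_force: [-1.7, 0.2, 5.1]
width: 0.022
```

Request:
send_rows(
  translation=[
    [0,0,-0.003],
    [0,0,-0.007],
    [0,0,-0.012],
    [0,0,-0.018],
    [0,0,-0.027],
    [0,0,-0.038],
    [0,0,-0.05],
    [0,0,-0.058],
    [0,0,-0.06],
    [0,0,-0.06],
  ],
  turn=[
    [0,0,0],
    [0,0,0],
    [0,0,0],
    [0,0,0],
    [0,0,0],
    [0,0,0],
    [0,0,0],
    [0,0,0],
    [0,0,0],
    [0,0,0],
  ],
  hand=[1,1,1,1,1,1,1,1,1,1],
)

```text
clock: 5.4
eef_pos: [0.5171, 0.2752, 0.1183]
ee_rot: [[0.975, 0.223, -0.0], [0.223, -0.975, -0.0], [-0.0, 0.0, -1.0]]
ft_force: [-0.5, 0.2, -4.6]
width: 0.022
```

Run:
```python
from h import *
s=env.get_state(); print(s['eef_pos'],s['width'],s['ft_force'],s['moment'])
c,p,d=shot("top","t2"); c2,p2,d2=shot("scene","s2")
P=cloud(c,d); z=P[...,2]
m=(z>.1)&(z<.125)&(np.hypot(P[...,0]-.517,P[...,1]-.273)<.09)
print(m.sum(),np.median(z[m]) if m.any() else 0)
A=cv2.resize(p[140:260,90:210],(400,400)); B=cv2.resize(p2[110:210,130:230],(400,400))
cv2.imwrite("pics/v2.png",np.hstack([A,B]))
```

```text
[0.51713217 0.27515685 0.11831185] 0.022042506197269936 [-0.54636556  0.23131292 -4.59159383] [-0.00248341 -0.01040427  0.05164407]
978 0.11326499322724154
```

View pics/v2.png

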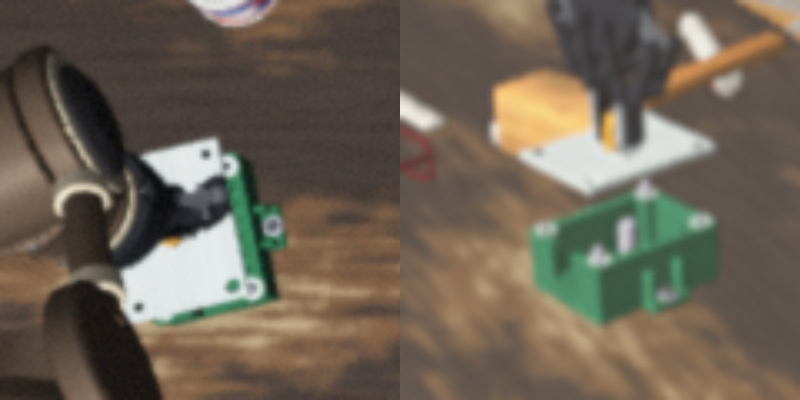

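The plate is off level, and the right crop confirms the slot faces the robot. Next I'll carry the cover to clear bench at about (0.50, 0.06).

Request:
send_rows(
  translation=[
    [-0.003,0.01,0],
    [-0.009,0.03,0],
    [-0.018,0.058,0],
    [-0.028,0.09,0],
    [-0.038,0.122,0],
    [-0.047,0.15,0],
    [-0.055,0.176,0],
    [-0.061,0.195,0],
    [-0.064,0.204,0],
    [-0.0645,0.206,0],
    [-0.0645,0.206,0],
    [-0.0645,0.206,0],
  ],
  turn=[
    [0,0,0],
    [0,0,0],
    [0,0,0],
    [0,0,0],
    [0,0,0],
    [0,0,0],
    [0,0,0],
    [0,0,0],
    [0,0,0],
    [0,0,0],
    [0,0,0],
    [0,0,0],
  ],
  hand=[1,1,1,1,1,1,1,1,1,1,1,1],
)

```text
clock: 7.0
eef_pos: [0.5004, 0.0606, 0.1183]
ee_rot: [[0.975, 0.224, 0.0], [0.224, -0.975, 0.0], [0.0, -0.0, -1.0]]
ft_force: [-0.0, 0.6, -3.8]
width: 0.0221
```

Request:
send_rows(
  translation=[
    [0,0,0.01],
    [0,0,0.025],
    [0,0,0.042],
    [0,0,0.059],
    [0,0,0.075],
    [0,0,0.088],
    [0,0,0.096],
    [0,0,0.101],
    [0,0,0.104],
    [0,0,0.106],
    [0,0,0.107],
    [0,0,0.107],
  ],
  turn=[
    [0,0,0],
    [0,0,0],
    [0,0,0],
    [0,0,0],
    [0,0,0],
    [0,0,0],
    [0,0,0],
    [0,0,0],
    [0,0,0],
    [0,0,0],
    [0,0,0],
    [0,0,0],
  ],
  hand=[1,1,1,1,1,1,1,1,1,1,1,1],
)

```text
clock: 8.5
eef_pos: [0.5004, 0.06, 0.0115]
ee_rot: [[0.975, 0.223, 0.0], [0.223, -0.975, -0.0], [0.0, 0.0, -1.0]]
ft_force: [-0.0, 1.2, -3.6]
width: 0.0222
```

Request:
send_rows(
  translation=[
    [0,0,0.001],
    [0,0,0.002],
    [0,0,0.0025],
    [0,0,0.003],
    [0,0,0.003],
  ],
  turn=[
    [0,0,0],
    [0,0,0],
    [0,0,0],
    [0,0,0],
    [0,0,0],
  ],
  hand=[1,1,1,1,1],
)

```text
clock: 9.12
eef_pos: [0.5003, 0.06, 0.0088]
ee_rot: [[0.975, 0.223, -0.0], [0.223, -0.975, -0.0], [-0.0, -0.0, -1.0]]
ft_force: [-2.0, -0.1, 4.3]
width: 0.022
```

Contact: the vertical force went from -3.6 to +4.3 N. I'll release gently and rise.

Request:
send_rows(
  translation=[
    [0,0,0],
    [0,0,0],
    [0,0,0],
    [0,0,0],
    [0,0,0],
  ],
  turn=[
    [0,0,0],
    [0,0,0],
    [0,0,0],
    [0,0,0],
    [0,0,0],
  ],
  hand=[0.3,0,-0.4,-1,-1],
)

```text
clock: 9.75
eef_pos: [0.5003, 0.06, 0.0082]
ee_rot: [[0.975, 0.223, 0.0], [0.223, -0.975, -0.0], [0.0, 0.0, -1.0]]
ft_force: [0.2, 0.1, -1.0]
width: 0.0856
```

Request:
send_rows(
  translation=[
    [0,0,-0.01],
    [0,0,-0.03],
    [0,0,-0.06],
    [0,0,-0.1],
    [0,0,-0.14],
    [0,0,-0.17],
    [0,0,-0.18],
    [0,0,-0.18],
  ],
  turn=[
    [0,0,0],
    [0,0,0],
    [0,0,0],
    [0,0,0],
    [0,0,0],
    [0,0,0],
    [0,0,0],
    [0,0,0],
  ],
  hand=[-1,-1,-1,-1,-1,-1,-1,-1],
)

```text
clock: 10.75
eef_pos: [0.5005, 0.06, 0.1887]
ee_rot: [[0.975, 0.223, 0.001], [0.223, -0.975, 0.0], [0.001, 0.0, -1.0]]
ft_force: [-0.0, -0.3, -0.1]
width: 0.0855
```

Request:
send_rows(
  translation=[
    [-0.001,0.015,0],
    [-0.003,0.05,0],
    [-0.006,0.09,0],
    [-0.009,0.135,0],
    [-0.012,0.18,0],
    [-0.015,0.225,0],
    [-0.018,0.27,0],
    [-0.02,0.305,0],
    [-0.022,0.33,0],
    [-0.022,0.338,0],
    [-0.022,0.338,0],
    [-0.022,0.338,0],
  ],
  turn=[
    [0,0,0],
    [0,0,-0.05],
    [0,0,-0.1],
    [0,0,-0.15],
    [0,0,-0.2],
    [0,0,-0.25],
    [0,0,-0.297],
    [0,0,-0.297],
    [0,0,-0.297],
    [0,0,-0.297],
    [0,0,-0.297],
    [0,0,-0.297],
  ],
  hand=[-1,-1,-1,-1,-1,-1,-1,-1,-1,-1,-1,-1],
)

```text
clock: 12.25
eef_pos: [0.5539, -0.2731, 0.188]
ee_rot: [[0.866, 0.499, -0.001], [0.499, -0.866, 0.001], [-0.0, -0.001, -1.0]]
ft_force: [-0.7, -0.5, 0.1]
width: 0.0858
```

```bash
cat > m4.py <<'E'
from h import *
s=env.get_state(); R=s['ee_rot']; print(s['eef_pos'],s['clock'],"q",s['q'].round(2),"yaw x,y",np.degrees(np.arctan2(R[1,:2],R[0,:2])))
c,p,d=shot("wrist","w3"); P=cloud(c,d); z=P[...,2]
near=np.hypot(P[...,0]-.54,P[...,1]+.29)<.13
print("bench",np.nanmedian(z[near]))
m=(z>.008)&(z<.05)&near
n,l,st,ce=cv2.connectedComponentsWithStats(m.astype(np.uint8)); i=1+np.argmax(st[1:,4]); q=P[l==i]
print(cv2.minAreaRect(q[:,:2].astype(np.float32)))
bc=lambda b:cv2.minEnclosingCircle(b[:,:2].astype(np.float32))
b=q[(q[:,2]>.032)&(np.hypot(q[:,0]-.59,q[:,1]+.243)<.04)]; (bx,by),br=bc(b); print("boss",bx,by,br,b.mean(0))
far=q[(np.hypot(q[:,0]-bx,q[:,1]-by)>.152)&(q[:,2]>.022)]; (ex,ey),er=bc(far); print("eye",ex,ey,er)
th=np.arctan2(ey-by,ex-bx)-np.arctan2(30,162); print("len",np.hypot(ex-bx,ey-by),"yaw",np.degrees(th))
Rl=np.array([[np.cos(th),-np.sin(th)],[np.sin(th),np.cos(th)]]); o=np.array([bx,by])+Rl@[.048,.009]; print("origin",o,np.array([ex,ey])-Rl@[.114,.021])
t=q[q[:,2]>.024]; loc=(t[:,:2]-o)@Rl
for x in range(-20,100,15):
    t=loc[np.abs(loc[:,0]-x/1e3)<.005]
    if len(t): print(x,t[:,1].min().round(4),t[:,1].max().round(4))
c,pt,d=shot("top","t3"); P=cloud(c,d); z=P[...,2]
m=(z>.001)&(z<.012)&(np.hypot(P[...,0]-.5,P[...,1]-.06)<.09)&(cv2.cvtColor(pt,cv2.COLOR_BGR2HSV)[...,2]>150)
print("cover",m.sum(),np.median(z[m]),z[m].std(),cv2.minAreaRect(P[m][:,:2].astype(np.float32)))
A=P[m]; co=np.linalg.lstsq(np.c_[A[:,:2],np.ones(len(A))],A[:,2],rcond=None)[0]; print("tilt",co)
# housing from the uncovered view: pivot pin (steel, inside) and rim
H=pt[170:250,110:190]; cv2.imwrite("pics/v3.png",np.hstack([cv2.resize(p,(480,360)),cv2.resize(H,(320,360),interpolation=cv2.INTER_CUBIC)]))
E
python3 m4.py
```

```text
[ 0.55394411 -0.27310656  0.18801311] 12.25 q [-0.53  0.34  1.69  0.    1.12  0.52] yaw x,y [ 29.95988016 -60.0401347 ]
bench 0.20925426183207219
((0.5371443033218384, -0.2928679585456848), (0.1982470154762268, 0.04570028558373451), 44.56977462768555)
boss 0.5933271050453186 -0.23930491507053375 0.021940631791949272 [ 0.59373215 -0.2391635   0.03535884]
eye 0.46959540247917175 -0.34671130776405334 0.014348912052810192
len 0.16384647512641817 yaw -149.5315751669674
origin [ 0.55651906 -0.27140114] [ 0.55720467 -0.27080599]
-20 -0.0067 0.0066
-5 -0.007 0.0065
10 -0.0072 0.0065
25 -0.0074 0.0054
40 -0.0075 0.014
55 0.0031 0.026
70 0.013 0.0261
85 0.013 0.0264
cover 1328 0.004218590877423933 0.0017361300837463033 ((0.5005093216896057, 0.04946550354361534), (0.11885879188776016, 0.14920322597026825), 11.893370628356934)
tilt [0.00073072 0.00332013 0.00372935]
```

View pics/v3.png

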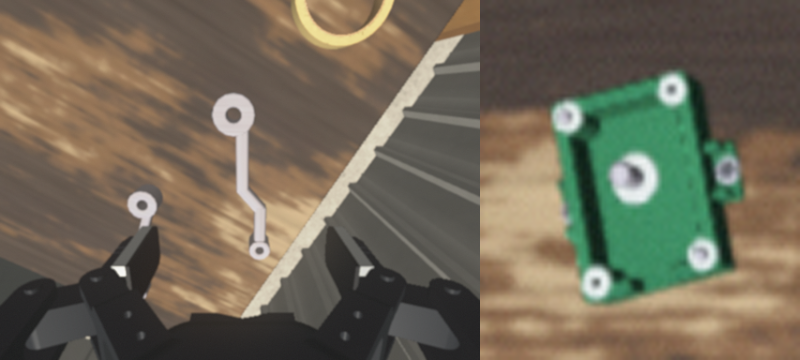

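The wrist view shows the large lever with its arm straight between the fingers, boss at the top. The uncovered housing shows the pivot pin. The cover lies flat. I'll descend and grip the lever.

Request:
send_rows(
  translation=[
    [0.0027,0,0.02],
    [0.0027,0,0.055],
    [0.0027,0,0.09],
    [0.0027,0,0.12],
    [0.0027,0,0.145],
    [0.0027,0,0.165],
    [0.0027,0,0.178],
    [0.0027,0,0.183],
    [0.0027,0,0.183],
    [0.0027,0,0.183],
  ],
  turn=[
    [0,0,-0.007],
    [0,0,-0.007],
    [0,0,-0.007],
    [0,0,-0.007],
    [0,0,-0.007],
    [0,0,-0.007],
    [0,0,-0.007],
    [0,0,-0.007],
    [0,0,-0.007],
    [0,0,-0.007],
  ],
  hand=[-1,-1,-1,-1,-1,-1,-1,-1,-1,-1],
)

```text
clock: 13.6
eef_pos: [0.5574, -0.2736, 0.0064]
ee_rot: [[0.863, 0.505, 0.002], [0.505, -0.863, -0.001], [0.001, 0.002, -1.0]]
ft_force: [0.8, 0.6, 0.0]
width: 0.0854
```

Request:
send_rows(
  translation=[
    [0,0,0],
    [0,0,0],
    [0,0,0],
    [0,0,0],
    [0,0,0],
    [0,0,0],
    [0,0,0],
  ],
  turn=[
    [0,0,0],
    [0,0,0],
    [0,0,0],
    [0,0,0],
    [0,0,0],
    [0,0,0],
    [0,0,0],
  ],
  hand=[0.2,0.4,0.6,1,1,1,1],
  grip_force=90,
)

```text
clock: 14.48
eef_pos: [0.5563, -0.2727, 0.0056]
ee_rot: [[0.863, 0.504, -0.001], [0.504, -0.863, 0.001], [-0.0, -0.001, -1.0]]
ft_force: [-2.6, 2.3, 5.0]
width: 0.012
```

Request:
send_rows(
  translation=[
    [0,0,-0.003],
    [0,0,-0.01],
    [0,0,-0.025],
    [0,0,-0.045],
    [0,0,-0.065],
    [0,0,-0.085],
    [0,0,-0.105],
    [0,0,-0.12],
    [0,0,-0.13],
    [0,0,-0.13],
    [0,0,-0.13],
  ],
  turn=[
    [0,0,0],
    [0,0,0],
    [0,0,0],
    [0,0,0],
    [0,0,0],
    [0,0,0],
    [0,0,0],
    [0,0,0],
    [0,0,0],
    [0,0,0],
    [0,0,0],
  ],
  hand=[1,1,1,1,1,1,1,1,1,1,1],
)

```text
clock: 15.85
eef_pos: [0.5558, -0.2727, 0.1344]
ee_rot: [[0.863, 0.505, -0.002], [0.505, -0.863, 0.001], [-0.001, -0.002, -1.0]]
ft_force: [0.2, 0.3, -6.1]
width: 0.0119
```

```bash
cat > m5.py <<'E'
from h import *
import sys
s=env.get_state(); R=s['ee_rot']; t=s['eef_pos']; print(t,s['clock'],s['width'],s['ft_force'],s['moment'],"yaw",np.degrees(np.arctan2(R[1,:2],R[0,:2])))
c,p,d=shot("wrist",sys.argv[1]); P=cloud(c,d)
T=(P-t)@R   # tool frame: lever x is about -tool x
z=T[...,2]; m=(np.abs(z+.0)<.05)&(np.hypot(T[...,0],T[...,1])<.16)&(T[...,0]>.02)&(np.abs(T[...,1])<.06)
q=T[m]; print("boss side n",m.sum(),"z pct",np.percentile(q[:,2],[2,10,50,90]) if len(q) else 0)
b=q[(q[:,2]<np.percentile(q[:,2],10)+.012)&(q[:,0]<.08)]
(bx,by),br=cv2.minEnclosingCircle(b[:,:2].astype(np.float32)); print("boss tool xy",bx,by,br,"z med",np.median(b[:,2]))
top=b[np.abs(b[:,2]-np.median(b[:,2]))<.004]; co=np.linalg.lstsq(np.c_[top[:,:2],np.ones(len(top))],top[:,2],rcond=None)[0]; print("boss top slope",co)
m=(np.abs(z)<.05)&(T[...,0]<-.06)&(T[...,0]>-.14)&(np.abs(T[...,1])<.05); e=T[m]; print("eye side",m.sum(),np.percentile(e[:,2],[2,10,50,90]) if len(e) else 0)
cv2.imwrite(f"pics/{sys.argv[1]}.png",p)
E
python3 m5.py w4
```

```text
[ 0.55583825 -0.27265974  0.13438436] 15.85 0.011949649772871314 [ 0.23549671  0.34946318 -6.11774727] [ 0.03545864 -0.04666412 -0.01149018] yaw [ 30.2992018  -59.70087978]
boss side n 9812 z pct [-0.03097946 -0.03049064 -0.02960817 -0.02182571]
boss tool xy 0.043826594948768616 -0.006500092800706625 0.02705424837768078 z med -0.029662876236413983
boss top slope [-0.00012125  0.00048147 -0.02966985]
eye side 0 0
```

View pics/w4.png

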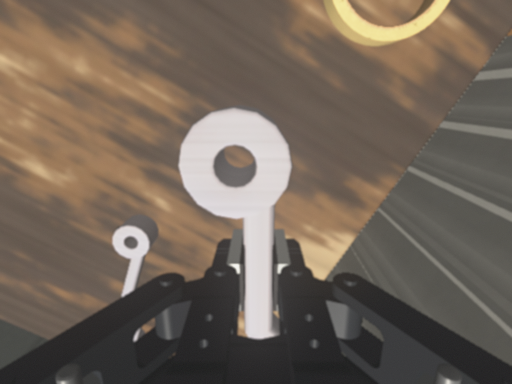

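The wrist view shows the lever held level (boss-top slope about 0), boss centred at about (235,163), arm straight along the fingers. I'll carry it over: translate first, then turn.

Request:
send_rows(
  translation=[
    [0.004,-0.01,0],
    [0.012,-0.03,0],
    [0.025,-0.06,0],
    [0.038,-0.092,0],
    [0.051,-0.124,0],
    [0.064,-0.156,0],
    [0.077,-0.188,0],
    [0.09,-0.22,0],
    [0.104,-0.252,0],
    [0.117,-0.284,0],
    [0.13,-0.316,0],
    [0.143,-0.348,0],
  ],
  turn=[
    [0,0,0],
    [0,0,0],
    [0,0,0],
    [0,0,0],
    [0,0,0],
    [0,0,0],
    [0,0,0],
    [0,0,0],
    [0,0,0],
    [0,0,0],
    [0,0,0],
    [0,0,0],
  ],
  hand=[1,1,1,1,1,1,1,1,1,1,1,1],
)

```text
clock: 17.4
eef_pos: [0.5028, 0.1018, 0.1352]
ee_rot: [[0.863, 0.505, -0.001], [0.505, -0.863, 0.001], [-0.0, -0.001, -1.0]]
ft_force: [-0.1, 0.5, -5.5]
width: 0.012
```

Request:
send_rows(
  translation=[
    [0.013,-0.032,0],
    [0.026,-0.064,0],
    [0.038,-0.094,0],
    [0.05,-0.12,0],
    [0.058,-0.14,0],
    [0.063,-0.152,0],
    [0.0644,-0.1559,0],
    [0.0644,-0.1559,0],
    [0.0644,-0.1559,0],
    [0.0644,-0.1559,0],
  ],
  turn=[
    [0,0,0.04],
    [0,0,0.09],
    [0,0,0.14],
    [0,0,0.19],
    [0,0,0.24],
    [0,0,0.28],
    [0,0,0.304],
    [0,0,0.304],
    [0,0,0.304],
    [0,0,0.304],
  ],
  hand=[1,1,1,1,1,1,1,1,1,1],
)

```text
clock: 18.65
eef_pos: [0.4814, 0.2661, 0.1353]
ee_rot: [[0.975, 0.222, -0.0], [0.222, -0.975, -0.0], [-0.0, 0.0, -1.0]]
ft_force: [-0.5, 0.3, -6.1]
width: 0.0119
```

```bash
cat > m6.py <<'E'
from h import *
import sys
s=env.get_state(); R=s['ee_rot']; t=s['eef_pos']; print(t,s['clock'],s['width'],s['ft_force'],"yaw",np.degrees(np.arctan2(R[1,:2],R[0,:2])))
c,p,d=shot("wrist",sys.argv[1]); P=cloud(c,d); T=(P-t)@R
m=(T[...,2]<-.02)&(T[...,2]>-.04)&(T[...,0]>.02)&(T[...,0]<.08)&(np.abs(T[...,1])<.04)
m=cv2.morphologyEx(cv2.morphologyEx(m.astype(np.uint8),cv2.MORPH_CLOSE,np.ones((9,9))),cv2.MORPH_OPEN,cv2.getStructuringElement(2,(45,45)))
cn=max(cv2.findContours(m,0,1)[0],key=cv2.contourArea); (u,v),r=cv2.minEnclosingCircle(cn); E=cv2.fitEllipse(cn)
zb=np.median(P[m>0][:,2]); b=ray(c,*E[0],zb); print("boss px",(u,v),r,E,"top z",zb,"xy",b,"tool",(b-t)@R)
# arm direction in tool frame
a=T[(np.abs(T[...,2]+.022)<.005)&(np.abs(T[...,1])<.012)&(T[...,0]<.02)&(T[...,0]>-.03)]
print("arm n",len(a), a[:,1].mean() if len(a) else 0)
for n in("top",):
    c,p,d=load("t3"); P=cloud(c,d); z=P[...,2]; k=(np.hypot(P[...,0]-.525,P[...,1]-.286)<.02)&(z>.035)&(z<.055)
    print("pin from t3",P[k].mean(0),k.sum())
    k=(z>.045)&(z<.055)&(np.hypot(P[...,0]-.517,P[...,1]-.275)<.08); print("rim",cv2.minAreaRect(P[k][:,:2].astype(np.float32)))
c,p,d=shot("scene",sys.argv[1]+"s"); c,pt,d=shot("top",sys.argv[1]+"t")
cv2.imwrite("pics/v6.png",np.hstack([cv2.resize(cv2.imread(f"pics/{sys.argv[1]}.png"),(400,300)),cv2.resize(p[90:210,100:260],(400,300))]))
E
python3 m6.py w5
```

```text
[0.48140108 0.26609099 0.13526062] 18.65 0.011876475108723469 [-0.53295393  0.33713603 -6.09131998] yaw [ 12.84049433 -77.15950461]Traceback (most recent call last):
  File "m6.py", line 7, in <module>
    cn=max(cv2.findContours(m,0,1)[0],key=cv2.contourArea); (u,v),r=cv2.minEnclosingCircle(cn); E=cv2.fitEllipse(cn)
ValueError: max() iterable argument is empty
```

```bash
sed -i 's/np.ones((9,9))/cv2.getStructuringElement(2,(55,55))/' m6.py; python3 m6.py w5
```

```text
[0.48144694 0.26611491 0.13525524] 18.7 0.012175008119778036 [ 0.34045604 -0.60593655 -5.8269599 ] yaw [ 12.84005322 -77.15994609]
boss px (236.5, 166.5) 60.815391540527344 ((236.12490844726562, 163.5819854736328), (108.7724609375, 117.12525177001953), 150.86123657226562) top z nan xy [nan nan nan] tool [nan nan nan]
arm n 3008 -8.766078011610164e-06
pin from t3 [0.52401853 0.28377187 0.04335613] 30
rim ((0.5165968537330627, 0.2736557722091675), (0.11609285324811935, 0.08816158026456833), 12.94487190246582)
```

View pics/v6.png

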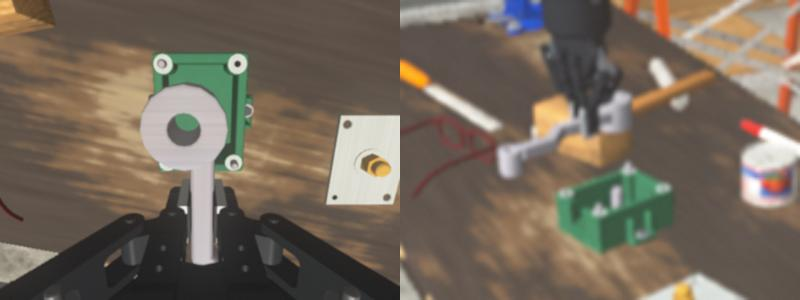

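Run:
```python
from h import *
s=env.get_state(); R=s['ee_rot']; t=s['eef_pos']
c,p,d=load("w5")
for px in((236.1,163.6),(235.5,163.5)):
    b=ray(c,*px,t[2]+.0297); print("bore",b,"tool",(b-t)@R)
piv=np.array([.5247,.2864]); 
for bt in((.048,-.009),((b-t)@R)[:2]):
    e=piv-(t+R@[*bt,0])[:2]; print("shift world",e,"tool",R[:2,:2].T@e)
```

```text
bore [0.52751485 0.28536493 0.16496611] tool [ 0.04911479 -0.00829049 -0.02970391]
bore [0.52750206 0.28559491 0.16496611] tool [ 0.04915347 -0.00851755 -0.02970392]
shift world [-0.00156823  0.00059274] tool [-0.00139708 -0.00092674]
shift world [-0.00280012  0.00080651] tool [-0.00255055 -0.0014092 ]
```

Request:
send_rows(
  translation=[
    [-0.001,0,0.005],
    [-0.002,-0.001,0.012],
    [-0.002,-0.001,0.02],
    [-0.002,-0.001,0.028],
    [-0.002,-0.001,0.034],
    [-0.002,-0.001,0.038],
    [-0.002,-0.001,0.039],
    [-0.002,-0.001,0.039],
    [-0.002,-0.001,0.039],
    [-0.002,-0.001,0.039],
    [-0.002,-0.001,0.039],
    [-0.002,-0.001,0.039],
  ],
  turn=[
    [0,0,0],
    [0,0,0],
    [0,0,0],
    [0,0,0],
    [0,0,0],
    [0,0,0],
    [0,0,0],
    [0,0,0],
    [0,0,0],
    [0,0,0],
    [0,0,0],
    [0,0,0],
  ],
  hand=[1,1,1,1,1,1,1,1,1,1,1,1],
)

```text
clock: 20.35
eef_pos: [0.4792, 0.2672, 0.0963]
ee_rot: [[0.975, 0.223, 0.0], [0.223, -0.975, 0.0], [0.0, -0.0, -1.0]]
ft_force: [-0.2, 0.2, -5.8]
width: 0.0121
```

```bash
python3 m6.py w7
python3 - <<'E'
from h import *
s=env.get_state(); R=s['ee_rot']; t=s['eef_pos']
print("qvel",np.abs(s['qvel']).max(),"underside z~",t[2]+.0297-.036)
b=(t+R@[.0485,-.0088,0])[:2]; print("bore",b,"err to pivot",b-[.5247,.2864])
E
```

```text
[0.47920136 0.26718606 0.09632038] 20.35 0.012138545662174611 [-0.23013452  0.15462116 -5.79598493] yaw [ 12.87746757 -77.1225323 ]
boss px (237.0, 167.0) 61.465538024902344 ((236.24961853027344, 163.849853515625), (108.52449798583984, 118.090087890625), 151.03627014160156) top z nan xy [nan nan nan] tool [nan nan nan]
arm n 3016 3.564188524704996e-05
pin from t3 [0.52401853 0.28377187 0.04335613] 30
rim ((0.5165968537330627, 0.2736557722091675), (0.11609285324811935, 0.08816158026456833), 12.94487190246582)
qvel 0.0022372492883400838 underside z~ 0.08999896636449117
bore [0.52451494 0.28656995] err to pivot [-0.00018506  0.00016995]
```

View pics/v6.png

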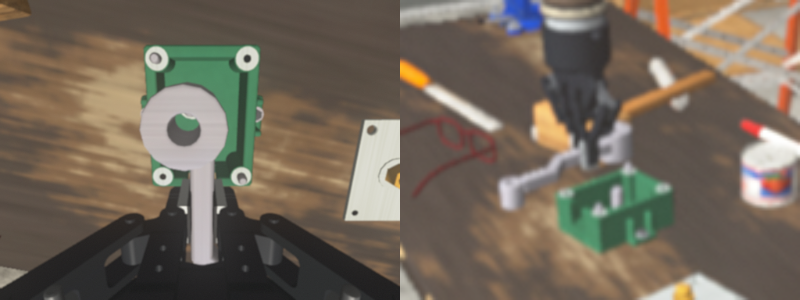

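The lever is over the pin, level and clear of the housing. The cover lies flat at the right, with its plug up. Handing in.

```bash
python3 -c "
from bench import workorder
print(workorder.finish_job())"
```

```text
the job is handed in; nothing more can be done
None
```

The cover is off and lying flat on the bench, and the lever was held over the pivot pin when I handed the job in, at about 20.4 s of the 51 s.

- **Cover:** I lifted it straight off the dowel pins by the plug and laid it plug up at about (0.50, 0.06). The top camera put its top face at about 4 mm with almost no tilt (about 0.003 rad).
- **Lever:** I gripped it across the balance point. It hung level, with the boss top showing no measurable slope.
- **Over the pin:** By my estimate the bore is within 1 mm of the pivot axis horizontally, and the boss is about 44 mm above the pin tip. The arm is out over the slot, in line with the housing to within about 0.01 rad. The last pictures show clear space between lever and housing, and the arm was still (joint speeds about 0.002 rad/s).
- **Bystanders:** My moves stayed away from the oil can, jar, tin and tape roll. I did not measure their positions again afterwards.

**Where the checks disagreed:**
- The top and wrist cameras differed by about 2 mm in the housing's y position. I used 0.2754, where the fingers centred on the plug; the wrist camera read 0.276.
- The bore measured 1 mm from its nominal place in the grip, so I split the difference.
- The finger opening read 12 mm on the 14 mm arm, which I did not resolve. The grip held throughout.
- The boss-height reading in my last script failed (no number), so the height comes from an earlier measurement of the boss top and the tool height.

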